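Turn the jewellery carousel and hang the largest bangle on its free peg

ROBOT

A 6-joint arm with a two-finger parallel gripper is mounted at the origin on the work surface. World frame = base frame: x ahead of the robot, y to its left, z up, the work surface at z = 0. Lengths are in m, angles in rad, forces in N, time in s.
With the tool pointing down it reaches from about 0.375 to 0.975 m from the base axis. Payload 3.8 kg.
Tool frame: the origin (TCP) lies where the fingers leave the gripper's body, on its centre line; the fingertips stand 73 mm ahead of it and the grasp point (between the pads) lies 54 mm ahead of it; z points along the fingers, y is the line along which they close (so a half turn about z gives the same grasp; the last joint's range is limited). The gripper opens to 85 mm and grips with 20 to 120 N. Pads are 22 mm wide; open, the fingers measure 114 mm over their backs; the gripper's body (76 mm by 85 mm) begins 54 mm behind the grasp point. The pads swing forward as they close: fully open they stand 13 mm farther back than shut.
Start: joints at [-1.305, 0.264, 1.604, -0, 1.274, -0.037], TCP at [0.201, -0.644, 0.304] pointing down, gripper open.
Joint ranges: [-2.63, 2.63], [-0.94, 2.18], [0.31, 2.57], [-1.31, 4.45], [0, 2.66], [-2.55, 2.55]. Speed limits (rad/s): [2.57, 2.57, 3.14, 3.14, 3.14, 3.14].

INTERFACE

Orientations are given as a rotation vector (axis times angle).
In Python, from workcell import read_state, viewer, bot gives the robot as it stands.
- The arm moves only by the tool jog_arm, never from a script. Its argument "increments" is a list that holds one entry, the list of rows, each a list of 7 numbers: the shift along the tool's x, y, z in units of 30 mm (1.0 is 30 mm), then the turn, a rotation vector about the tool's x, y, z in units of 6 degrees (1.0 is 6 degrees), then the opening, from -1 (shut) to 1 (fully open). A call has exactly 5 rows; each row shifts and turns the commanded pose from where the row before left it, along the tool's axes as they then stand; what a row does not reach is not made up. A row lasts 1/12 s, in which the tool goes at most 41.7 mm and 7.16 degrees, less where a joint would pass 70% of its speed; a pose out of reach is approached as far as the arm can. A call is refused whole if a number of a shift passes 1 or a number of a turn 1, either way. A call with a gripper value outside its range is refused whole. The fingers move at their own pace and stop on an object; "force" is the grip in N (left out, the last holds). Time passes only in rows, so rows that do not move let the fingers close, or fill a call up. It gives the time, the measured TCP pose, the force, the opening and the grip force at its end, in the units of the state.
- read_state(): the state, without advancing time (a new reading comes with each control period).
- viewer.read_camera(name): name is "scene" or "top" or "wrist"; returns (picture, depth): 400x640x3 uint8, blue, green, red; 400x640 float32, m along the optical axis (not along the pixel's ray), 0 where there is no reading.
- viewer.camera_params(name): a dict with "fx", "fy", "cx", "cy" (pixels), "k1" (the pictures are not rectified: a ray, as slopes to the right and down, at radius r is drawn at 1 + k1 r^2 times it, then the intrinsics apply), "R" (3x3) and "t" (3): a world point X has camera coordinates R X + t; the wrist camera has in their place "hand_eye" (4x4, takes a point from camera to tool coordinates, whose origin is the TCP and whose axes are the flange's). Camera axes: x right, y down, z forward; pixel columns grow to the right and rows downward; lengths in m; the calibration is good to about 2 mm. A picture is of the moment at which its call begins: read the wrist's pose just before it. camera_params takes no time and is no camera call.
- bot.finish_job(): hands the job in; it is judged then, once.
The state is a dict: "time": time; "q": joint angles; "joint_vel": joint speeds; "joint_torque": joint torques, N m; "tool_pos": TCP position; "tcp_rot": TCP orientation; "wrist_force": force on the tool from outside, world axes, zero at the start; "torque": the same for the moment, N m; "width": opening from 0.0 (shut) to 1.0 (fully open); "grip_force": force on a finger pad.
Only numpy, scipy, OpenCV 4.12 (cv2) and the standard library are available. Lean on these libraries where they do the work, as an engineer would, in place of code of your own. Each camera call takes 0.05 s, during which the arm holds its last target. There are 200 camera calls.

TASK

Turn the wooden jewellery carousel until its one empty peg stands over the little ring tray at the front of its foot, then take the largest of the three wooden bangles out of the bangle rack and hang it on that peg. Leave it hanging still there with the peg still over the tray, keep the other two bangles in their pockets, and do not shift or knock over anything else on the ledge.

Things in the scene. Friction and masses are not known exactly. Their poses are not given: they have to be found in the camera images.
- stand: Fixed foot of the wooden jewellery carousel: a disc 150 mm across and 20 mm high. Origin: centre of its underside, on the carousel's vertical axis; z up. Its front (own -x, always more or less towards the robot) is marked by a small open ring tray, 50 mm (x) by 60 mm, 14 mm high, reaching from 65 to 115 mm ahead of the axis.
- carousel (a joint): Turn of the carousel on its foot, rad, counter-clockwise seen from above, no stops; 0 (or any whole number of turns) has the empty peg straight over the front tray. It stays where it is left (about 0.08 N m of friction). It carries four pegs at 90 degrees; three of them hold a bangle that stays on its peg and only swings.
- finial (a point): Middle of the finial's gripping part, on the axis, 180 mm above the ledge; the finial is a round knob 32 mm across between 173 and 193 mm height, its top at 197 mm. Axes turn with the carousel.
- hub (a point): Point on the carousel's axis, on its 18 mm post, at the height of the peg roots, 135 mm above the ledge. Turns with the carousel: own -x points along the empty peg, z up. The bangles already hung (68 to 72 mm across, 10 mm thick) hang 52 mm from the axis, square to their pegs; their tops stand at most 155 mm above the ledge.
- free_tip (a point): Centre of the 12 mm ball ending the empty peg, 85 mm from the axis and 16 mm above the hub point. Every peg is a straight 7 mm rod sloping up 12 degrees outwards, its centre line at the hub's height 8 mm from the axis.
- rack: Fixed wooden bangle rack, 124 (x) by 100 (y) by 34 mm high, origin at the centre of its underside. Three upright pockets side by side along its x at -44, 0 and +44 mm, each 14.5 mm wide (x), 84 mm long (y), with its floor 6 mm above the ledge. One bangle stands upright in each; which is where varies.
- bangle_large: The largest wooden bangle, to be hung: a plain ring 86 mm outside, 66 mm inside (rim 10 mm), 12 mm thick along its axis, about 40 g. Origin: centre of the ring; its own x is the ring's axis (horizontal while it stands in the rack, along the rack's x). Its top stands 92 mm above the ledge in the rack and it can be gripped there across the 12 mm.
- bangle_mid: Middle wooden bangle, stays in the rack: 74 mm outside, 56 mm inside, 12 mm thick. Origin at the ring's centre, x along its axis; top 80 mm above the ledge.
- bangle_small: Smallest wooden bangle, stays in the rack: 66 mm outside, 50 mm inside, 12 mm thick. Origin at the ring's centre, x along its axis; top 72 mm above the ledge.
- bowl: Small blue ceramic bowl, 100 mm across, 42 mm high, origin under its centre. Bystander.
- spray_bottle: Closed amber glass spray bottle, 48 mm across, 132 mm high, origin under its centre. Bystander.
- watch_case: Closed steel watch case, 86 by 86 by 48 mm high, origin under its centre. Bystander.
- clip: Steel spring clip on a 50 by 30 mm foot holding a black plastic hanger hook upright, 120 mm high, origin under its foot. Bystander.
- cream_jar: White cream jar, 64 mm across, 50 mm high, origin under its centre. Bystander.
- hairbrush: Wooden hairbrush lying flat, bristles up, 190 mm long along its x, 58 mm wide, 35 mm high, handle to -x; origin under its middle. Bystander.
- lotion: White plastic lotion bottle, 52 mm across, 135 mm high, origin under its centre. Bystander.
There are look-alikes about, which are no part of the job. What is shaped like the rack but purple or turquoise is not meant.

How it is judged:
By the outcome, as a careful person would: the job done as asked, in the order asked, and still so for the second after the job is handed in, with the robot touching nothing.
It also fails if it takes over 64 s, if anything falls off the work surface, if the arm or the gripper's body presses on something with over 40 N, if the wrist force passes 120 N, or if a joint passes its speed limit or range.

## Working session

There is one attempt and no reset: what is moved stays moved. The work goes in short steps, Python scripts to look and compute and a tool call to move; the robot and the scene stay as the last step left them, time stands still between calls to the robot, and variables do not carry over. Pictures are saved under pics/ and viewed, at most 13 in all, crops included, and the job is handed in when it is done.

Besides the shell and the picture viewer there is one more tool, called after "Emit:" as a command line: name --argument value ..., lists and objects as JSON in quotes. jog_arm: Moves the arm, as the interface text tells. Its arguments: {"type":"object","properties":{"increments":{"type":"array","items":{"type":"array","items":{"type":"array","items":{"type":"number"}}}},"force":{"type":"number"}},"required":["increments"]}

```bash
ls; mkdir -p pics
cat > h.py <<'E'
import numpy as np, cv2
from scipy.spatial.transform import Rotation as Ro
from workcell import read_state, viewer, bot
def cam(name):
    s=read_state(); im,d=viewer.read_camera(name); p=viewer.camera_params(name)
    if name=='wrist':
        H=np.array(p['hand_eye']); T=np.eye(4); T[:3,:3]=Ro.from_rotvec(s['tcp_rot']).as_matrix(); T[:3,3]=s['tool_pos']
        M=T@H; R=M[:3,:3].T; t=-R@M[:3,3]
    else: R=np.array(p['R']); t=np.array(p['t'])
    return dict(im=im,d=d,p=p,R=R,t=t)
def rays(c,uv):
    p=c['p'];K=np.array([[p['fx'],0,p['cx']],[0,p['fy'],p['cy']],[0,0,1.]])
    n=cv2.undistortPoints(np.array(uv,float).reshape(-1,1,2),K,np.array([p['k1'],0,0,0.]))[:,0]
    return np.c_[n,np.ones(len(n))]
def plane(c,uv,z):
    r=rays(c,uv)@c['R']; o=-c['R'].T@c['t']
    return o+r*((z-o[2])/r[:,2])[:,None]
def cloud(c):
    h,w=c['d'].shape; u,v=np.meshgrid(np.arange(w),np.arange(h)); uv=np.c_[u.ravel(),v.ravel()]
    r=rays(c,uv)*c['d'].ravel()[:,None]
    return ((r-c['t'])@c['R']).reshape(h,w,3)
def proj(c,X):
    X=np.atleast_2d(X)@c['R'].T+c['t']; n=X[:,:2]/X[:,2:]; n=n*(1+c['p']['k1']*(n**2).sum(1))[:,None]
    return n*[c['p']['fx'],c['p']['fy']]+[c['p']['cx'],c['p']['cy']]
E
python3 - <<'E'
from h import *
for n in ['scene','top']:
    c=cam(n); cv2.imwrite(f'pics/{n}0.png',c['im']); print(n,-c['R'].T@c['t'],c['R'][2],c['p']['fx'])
    np.savez(f'{n}0.npz',P=cloud(c),im=c['im'])
print(read_state())
E
```

```text
pics
scene [ 1.60042188 -0.52486059  1.09465338] [-0.68825476  0.32594723 -0.64812329] 503.416616746592
top [ 0.37837491 -0.02369895  1.42554218] [ 0.14770239  0.01212    -0.98895759] 443.6425972281268
{'time': 0.1, 'q': array([-1.30486200e+00,  2.64686150e-01,  1.60524483e+00, -1.41772594e-05,
        1.27366494e+00, -3.69294891e-02]), 'joint_vel': array([ 1.41597632e-03, -1.74080800e-03, -3.52039353e-03, -1.16650886e-03,
        6.47240658e-05, -6.97430740e-04]), 'joint_torque': array([ 9.94586699e-04, -5.16704428e+01, -3.68588948e+01,  1.36797684e-05,
        6.22638894e-03, -3.84109615e-05]), 'tool_pos': array([ 0.2011648 , -0.64379779,  0.30267675]), 'tcp_rot': array([-3.10367367e+00, -4.73627689e-01,  3.80427905e-04]), 'wrist_force': array([-0.56882365, -0.16721687,  1.1107243 ]), 'torque': array([ 0.00442728,  0.0394354 , -0.03813724]), 'grip_force': 0.0, 'width': 0.9963423559357011}
```

View pics/scene0.png

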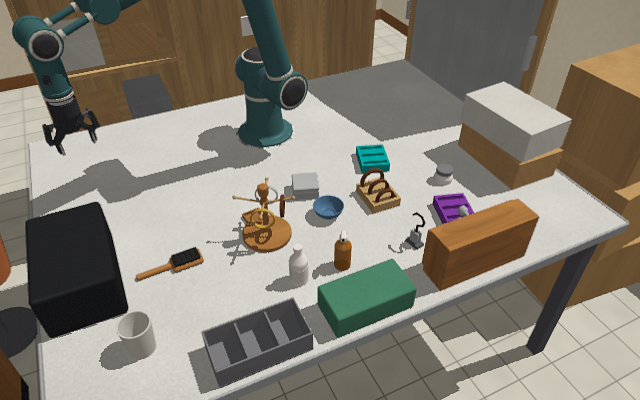

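View pics/top0.png

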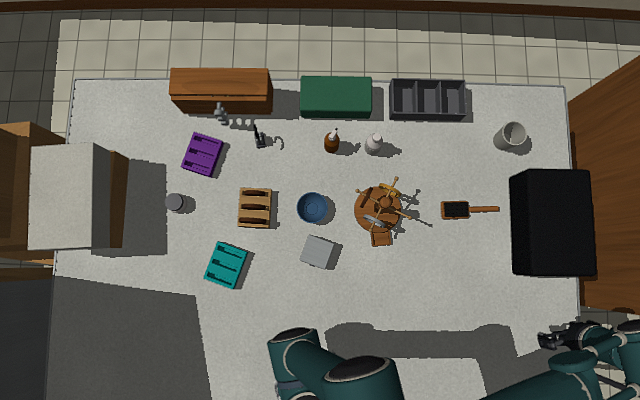

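The scene view shows the carousel at about (265,215) and the wooden rack with three rings at (378,190). In the top view the carousel is at (380,208), its tray at (381,239), and the rack at (255,207).

Run:
```python
from h import *
S=np.load('scene0.npz');T=np.load('top0.npz')
a=cv2.resize(S['im'][160:260,220:320],(500,500),interpolation=cv2.INTER_CUBIC)
b=cv2.resize(T['im'][165:255,345:435],(300,300),interpolation=cv2.INTER_CUBIC)
e=cv2.resize(T['im'][175:235,225:285],(300,300),interpolation=cv2.INTER_CUBIC)
o=np.zeros((600,800,3),np.uint8);o[:500,:500]=a;o[:300,500:]=b;o[300:,500:]=e
cv2.imwrite('pics/crop1.png',o)
Pt=T['P'];hsv=cv2.cvtColor(T['im'],cv2.COLOR_BGR2HSV)
for nm,D in (('top',T),('scene',S)):
    P=D['P']; m=(P[...,2]>0.015)&(P[...,2]<0.25)&(P[...,0]>.3)&(P[...,0]<.95)&(abs(P[...,1])<.7)
    n,l,st,_=cv2.connectedComponentsWithStats(m.astype(np.uint8))
    for i in range(1,n):
        if st[i,4]>60:
            q=P[l==i]; print(nm,st[i,:5],q.min(0).round(3),q.max(0).round(3),np.median(q,0).round(3))
```

```text
top [ 169   67  104   58 4685] [0.805 0.152 0.015] [0.95  0.454 0.168] [0.877 0.295 0.157]
top [ 300   79   72   39 2651] [ 0.844 -0.171  0.015] [0.95  0.057 0.091] [ 0.887 -0.057  0.079]
top [ 390   82   77   39 1032] [ 0.842 -0.48   0.015] [ 0.95  -0.237  0.076] [ 0.859 -0.382  0.051]
top [494 120  33  30 623] [ 0.742 -0.656  0.015] [ 0.823 -0.579  0.106] [ 0.785 -0.627  0.067]
top [253 124  11  21  97] [0.745 0.177 0.015] [0.79  0.199 0.122] [0.765 0.188 0.054]
top [324 128  15  24 269] [ 0.727 -0.069  0.017] [ 0.775 -0.023  0.137] [ 0.743 -0.047  0.09 ]
top [181 132  43  45 971] [0.639 0.307 0.015] [0.785 0.439 0.044] [0.712 0.371 0.033]
top [365 133  18  22 300] [ 0.722 -0.205  0.015] [ 0.772 -0.155  0.141] [ 0.738 -0.176  0.09 ]
top [  62  142   67  108 5784] [0.391 0.611 0.015] [0.698 0.7   0.228] [0.54  0.633 0.204]
top [ 509  169   48  107 4489] [ 0.341 -0.7    0.015] [ 0.659 -0.623  0.157] [ 0.497 -0.637  0.145]
top [ 354  176   58   57 1599] [ 0.463 -0.279  0.015] [ 0.626 -0.116  0.202] [ 0.54  -0.193  0.022]
top [ 237  187   35   41 1218] [0.476 0.143 0.015] [0.604 0.248 
[... 1115 characters left out ...]
583 -0.661  0.149]
scene [409 213  17  33 211] [0.748 0.174 0.015] [0.792 0.202 0.121] [0.771 0.186 0.048]
scene [334 231  18  39 509] [ 0.73  -0.073  0.015] [ 0.776 -0.026  0.137] [ 0.763 -0.056  0.077]
scene [289 244  19  41 604] [ 0.733 -0.21   0.015] [ 0.776 -0.159  0.139] [ 0.761 -0.189  0.08 ]
scene [136 247  67  31 563] [ 0.521 -0.591  0.015] [ 0.575 -0.407  0.041] [ 0.551 -0.465  0.025]
scene [ 318  259   95   73 3049] [ 0.843 -0.177  0.015] [0.95  0.055 0.088] [ 0.901 -0.077  0.079]
scene [ 201  298  110   76 1988] [ 0.84  -0.479  0.015] [ 0.95  -0.239  0.077] [ 0.848 -0.353  0.052]
scene [ 116  310   39   47 1324] [ 0.737 -0.657  0.015] [ 0.821 -0.58   0.107] [ 0.779 -0.619  0.071]
```

View pics/crop1.png

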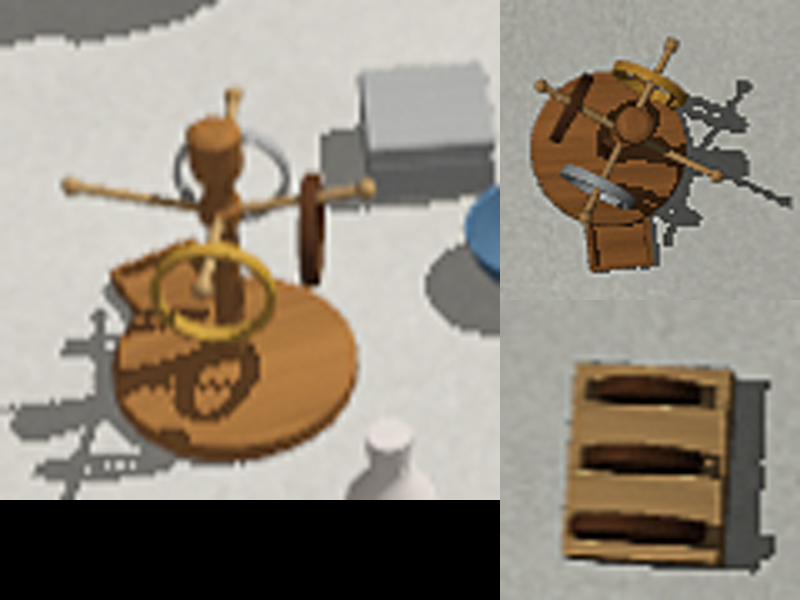

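The crop shows an empty peg pointing right (image) and slightly down, with its tip at about top px (410,217). The other three pegs carry gold, brown and silver rings. The tray is at the bottom. The rack holds three dark rings, and the nearest one (−x) looks the largest.

Run:
```python
from h import *
from scipy.optimize import least_squares
def circ(q): 
    f=least_squares(lambda p:np.hypot(q[:,0]-p[0],q[:,1]-p[1])-p[2],[*q[:,:2].mean(0),.05],loss='soft_l1',f_scale=.002); return f.x.round(4)
for nm in ('top','scene'):
    P=np.load(nm+'0.npz')['P']; X,Y,Z=P[...,0],P[...,1],P[...,2]
    box=(abs(X-.545)<.12)&(abs(Y+.19)<.12)
    f=box&(Z>.19); q=P[f]; print(nm,'finial n',len(q),q.mean(0).round(4),circ(q),q[:,2].max())
    m=(box&(Z>.012)&(Z<.026)&(np.hypot(X-.545,Y+.19)<.09)).astype(np.uint8)
    # tray
    tr=box&(Z>.006)&(Z<.018)&(X<.475+.01)&(X>.4); q=P[tr]; print(' tray',len(q),q.min(0).round(3),q.max(0).round(3),q.mean(0).round(4), cv2.minAreaRect((q[:,:2]*1000).astype(np.float32)))
    d=box&(Z>.017)&(Z<.023); u=P[d]; hull=cv2.convexHull((u[:,:2]*1000).astype(np.float32))[:,0]; print(' disc',circ(hull/1000), )
    # pegs / tips
    t=box&(Z>.138)&(Z<.165)&(np.hypot(X-.545,Y+.195)>.07)
    n,l,st,c=cv2.connectedComponentsWithStats(t.astype(np.uint8))
    for i in range(1,n): print('  tip',st[i],P[l==i].mean(0).round(4),P[l==i].max(0).round(4))
    # rack
    r=(abs(X-.54)<.09)&(abs(Y-.194)<.08)&(Z>.028)&(Z<.038); q=P[r]; print(' rack',q.mean(0).round(4),cv2.minAreaRect((q[:,:2]*1000).astype(np.float32)))
    for lo in (.06,):
        t=(abs(X-.54)<.09)&(abs(Y-.194)<.08)&(Z>lo)
        n,l,st,c=cv2.connectedComponentsWithStats(t.astype(np.uint8))
        for i in range(1,n):
            q=P[l==i]; 
            if len(q)>8: print('  ring',st[i],q.mean(0).round(4),q.min(0).round(3),q.max(0).round(4))
```

```text
top finial n 90 [ 0.5421 -0.1976  0.1952] [ 0.5423 -0.1974  0.0106] 0.2015722951159146
 tray 168 [ 0.426 -0.307  0.006] [ 0.485 -0.071  0.018] [ 0.4585 -0.205   0.0123] ((455.12451171875, -189.11361694335938), (237.14109802246094, 58.11117172241211), 88.58615112304688)
 disc [ 0.5401 -0.1971  0.0737]
  tip [393 176   6   7  20] [ 0.6153 -0.2337  0.1543] [ 0.6259 -0.2274  0.161 ]
  tip [355 189   6   4  18] [ 0.5789 -0.123   0.1543] [ 0.5835 -0.1162  0.1616]
  tip [403 214   9   6  25] [ 0.5071 -0.269   0.1521] [ 0.5143 -0.2567  0.1584]
  tip [368 225   6   7  23] [ 0.4709 -0.1616  0.1527] [ 0.4805 -0.1547  0.1604]
 rack [0.5382 0.1946 0.0334] ((539.567138671875, 195.48973083496094), (100.87368774414062, 124.83952331542969), 88.90129852294922)
  ring [245 190  16   5  61] [0.5833 0.1943 0.0678] [0.577 0.172 0.061] [0.5894 0.2197 0.0788]
  ring [243 204  21   5  83] [0.5387 0.1915 0.0738] [0.533 0.161 0.061] [0.5452 0.224  0.086 ]
  ring [238 218  27   5 106] [0.4946 0.1927 0.0826] [0.489 0.157 0.061] [0.5006 0.2373 0.0963]
scene finial n 69 [ 0.5445 -0.1999  0.1951] [ 0.5425 -0.1992  
[... 276 characters left out ...]
705 -0.1632  0.1543] [ 0.4796 -0.1555  0.1591]
  tip [232 196   9   4  26] [ 0.5076 -0.2703  0.1523] [ 0.5142 -0.2596  0.1584]
  tip [290 196   5   4  15] [ 0.5814 -0.1254  0.1552] [ 0.5922 -0.12    0.1611]
  tip [258 215   5   5  18] [ 0.6176 -0.2369  0.1547] [ 0.6242 -0.2315  0.1593]
 rack [0.5479 0.1859 0.0332] ((540.1318969726562, 193.85498046875), (105.26644134521484, 130.12850952148438), 87.99336242675781)
  ring [361 169  23  13 109] [0.4973 0.1877 0.079 ] [0.486 0.149 0.06 ] [0.5045 0.2323 0.0946]
  ring [370 179  18  10  77] [0.5408 0.1884 0.0724] [0.528 0.161 0.061] [0.5474 0.222  0.082 ]
  ring [378 189  15   7  52] [0.5839 0.1888 0.0662] [0.575 0.167 0.061] [0.5909 0.2128 0.0719]
```

Run:
```python
from h import *
A=np.array([.5428,-.1982])
for nm in ('top','scene'):
    D=np.load(nm+'0.npz');P=D['P']; hs=cv2.cvtColor(D['im'],cv2.COLOR_BGR2HSV)
    X,Y,Z=P[...,0],P[...,1],P[...,2]; r=np.hypot(X-A[0],Y-A[1])
    m=(hs[...,1]>90)&(Z<.022)&(r>.079)&(r<.13)&(X<.49)&(abs(Y+.2)<.06)
    q=P[m]; print(nm,len(q),q.mean(0),q[:,:2].min(0),q[:,:2].max(0)); d=q.mean(0)[:2]-A
    rc=cv2.minAreaRect((q[:,:2]*1000).astype(np.float32)); d2=np.array(rc[0])/1000-A
    print(np.degrees(np.arctan2(d[1],d[0])),np.degrees(np.arctan2(d2[1],d2[0])),np.hypot(*d2),rc)
    # rack edges: yaw via colour+height
    rm=(abs(X-.54)<.09)&(abs(Y-.194)<.08)&(Z>.030)&(Z<.037)
    q=P[rm]; h=cv2.convexHull((q[:,:2]*1000).astype(np.float32))[:,0]; print(h.round(0).tolist())
```

```text
top 230 [ 0.44781605 -0.20995658  0.00540468] [ 0.42801825 -0.24213131] [ 0.47074158 -0.17851517]
-172.94413648467756 -172.23904954971934 0.094886742801092 ((448.78240966796875, -211.01353454589844), (40.090965270996094, 63.784786224365234), 5.237221717834473)
[[603.0, 242.0], [593.0, 245.0], [494.0, 247.0], [488.0, 246.0], [481.0, 245.0], [478.0, 233.0], [477.0, 163.0], [477.0, 156.0], [477.0, 147.0], [518.0, 146.0], [570.0, 145.0], [576.0, 145.0], [588.0, 145.0], [594.0, 145.0], [598.0, 145.0], [601.0, 168.0]]
scene 114 [ 0.44217681 -0.21649733  0.00815196] [ 0.42275859 -0.24188309] [ 0.47317521 -0.14726221]
-169.6939360179007 177.993191645767 0.0955748967486085 ((447.2837219238281, -194.85313415527344), (49.35496520996094, 93.84491729736328), 1.5943843126296997)
[[606.0, 228.0], [603.0, 238.0], [598.0, 242.0], [544.0, 245.0], [531.0, 245.0], [493.0, 245.0], [478.0, 234.0], [476.0, 212.0], [475.0, 147.0], [479.0, 145.0], [510.0, 143.0], [567.0, 140.0], [589.0, 142.0], [593.0, 143.0], [597.0, 145.0], [602.0, 164.0]]
```

```bash
cat >> h.py <<'E'
def plan(x,y,z,heading,rows):
    """increments in tool units: total shift first (no turn), then level + turn about z"""
    s=read_state(); R=Ro.from_rotvec(s['tcp_rot']).as_matrix(); d=np.array([x,y,z])-s['tool_pos']
    h=np.degrees(np.arctan2(R[1,0],R[0,0])); u=R.T@d/.03
    g=np.radians(heading); G=np.array([[np.cos(g),np.sin(g),0],[np.sin(g),-np.cos(g),0],[0,0,-1]]).T
    rv=np.degrees(Ro.from_matrix(R.T@G).as_rotvec())/6
    print('heading',h.round(2),'shift/row',(u/rows).round(3),'turn total',rv.round(3),'t',s['time'],'pos',s['tool_pos'].round(4),'q',s['q'].round(2),'F',s['wrist_force'].round(1),'w',round(s['width'],3),'g',s['grip_force'])
E
python3 - <<'E'
from h import *
plan(.53,-.195,.33,47,20); print(np.round(viewer.camera_params('wrist')['hand_eye'],3))
E
```

```text
heading 17.35 shift/row [ 0.746 -0.551 -0.044] turn total [-0.019 -0.006 -4.941] t 0.1 pos [ 0.2012 -0.6438  0.3027] q [-1.3   0.26  1.61 -0.    1.27 -0.04] F [-0.6 -0.2  1.1] w 0.996 g 0.0
[[-0.    -0.955 -0.296  0.076]
 [ 1.     0.    -0.001  0.001]
 [ 0.001 -0.296  0.955 -0.07 ]
 [ 0.     0.     0.     1.   ]]
```

Emit:
jog_arm --increments '[[[0.75,-0.55,-0.05,0,0,0,1],[0.75,-0.55,-0.05,0,0,0,1],[0.75,-0.55,-0.05,0,0,0,1],[0.75,-0.55,-0.05,0,0,0,1],[0.75,-0.55,-0.05,0,0,0,1]]]'

```text
time: 0.52
tool_pos: [0.2844, -0.5307, 0.3107]
tcp_rot: [-3.105, -0.473, 0.0]
wrist_force: [0.3, 0.2, 0.4]
width: 1.005
grip_force: 0.0
```

Emit:
jog_arm --increments '[[[0.75,-0.55,-0.05,0,0,0,1],[0.75,-0.55,-0.05,0,0,0,1],[0.75,-0.55,-0.05,0,0,0,1],[0.75,-0.55,-0.05,0,0,0,1],[0.75,-0.55,-0.05,0,0,0,1]]]'

```text
time: 0.93
tool_pos: [0.3672, -0.4183, 0.3184]
tcp_rot: [-3.105, -0.473, 0.001]
wrist_force: [0.6, -0.2, -0.4]
width: 1.0
grip_force: 0.0
```

Emit:
jog_arm --increments '[[[0.75,-0.55,-0.05,0,0,0,1],[0.75,-0.55,-0.05,0,0,0,1],[0.75,-0.55,-0.05,0,0,0,1],[0.75,-0.55,-0.05,0,0,0,1],[0.75,-0.55,-0.05,0,0,0,1]]]'

```text
time: 1.35
tool_pos: [0.45, -0.306, 0.326]
tcp_rot: [-3.105, -0.474, 0.001]
wrist_force: [0.6, -0.4, -0.2]
width: 1.003
grip_force: 0.0
```

Emit:
jog_arm --increments '[[[0.75,-0.55,-0.05,0,0,0,1],[0.75,-0.55,-0.05,0,0,0,1],[0.75,-0.55,-0.05,0,0,0,1],[0.75,-0.55,-0.05,0,0,0,1],[0.75,-0.55,-0.05,0,0,0,1]]]'

```text
time: 1.77
tool_pos: [0.5328, -0.1938, 0.3334]
tcp_rot: [-3.105, -0.474, 0.001]
wrist_force: [0.7, 0.1, 0.1]
width: 1.0
grip_force: 0.0
```

Emit:
jog_arm --increments '[[[0,0,0,0,0,-1,1],[0,0,0,0,0,-1,1],[0,0,0,0,0,-1,1],[0,0,0,0,0,-1,1],[0,0,0,0,0,-1,1]]]'

```text
time: 2.18
tool_pos: [0.5322, -0.1948, 0.3332]
tcp_rot: [-2.873, -1.269, 0.001]
wrist_force: [-0.4, 0.2, 0.2]
width: 0.999
grip_force: 0.0
```

```bash
cat > look.py <<'E'
import sys
from h import *
c=cam('wrist'); n=sys.argv[1]; cv2.imwrite(f'pics/{n}.png',c['im']); P=cloud(c); np.savez(n+'.npz',P=P,im=c['im'])
A=np.array([.5428,-.1982])
X,Y,Z=P[...,0],P[...,1],P[...,2]; r=np.hypot(X-A[0],Y-A[1]); ok=c['d']>.05
f=ok&(Z>.19)&(Z<.21)&(r<.03); print('finial',f.sum(),P[f].mean(0).round(4) if f.any() else '', cv2.minEnclosingCircle((P[f][:,:2]*1000).astype(np.float32)) if f.any() else '')
t=ok&(Z>.14)&(Z<.165)&(r>.075)&(r<.1)
n_,l,st,ce=cv2.connectedComponentsWithStats(t.astype(np.uint8))
for i in range(1,n_):
    if st[i,4]>30:
        q=P[l==i].mean(0); print('tip',ce[i].round(),st[i,4],q.round(4),'ang',np.degrees(np.arctan2(q[1]-A[1],q[0]-A[0])).round(1),'top',P[l==i][:,2].max().round(4))
hs=cv2.cvtColor(c['im'],cv2.COLOR_BGR2HSV)
t=ok&(hs[...,1]>90)&(Z>.003)&(Z<.02)&(r>.08)&(r<.125)&(X<.5)
if t.any():
    q=P[t]; rc=cv2.minAreaRect((q[:,:2]*1000).astype(np.float32)); d=np.array(rc[0])/1000-A
    print('tray',t.sum(),rc,'ang',np.degrees(np.arctan2(d[1],d[0])).round(1),q.mean(0).round(4))
plan(.5428,-.1982,.232,47,5)
E
python3 look.py w1
```

```text
finial 1704 [ 0.5436 -0.199   0.1959] ((542.572021484375, -200.4590606689453), 15.958885192871094)
tip [298.  89.] 269 [ 0.5801 -0.1254  0.1555] ang 62.9 top 0.1589
tip [435. 170.] 270 [ 0.6165 -0.2363  0.1549] ang -27.4 top 0.1591
tip [228. 227.] 219 [ 0.469  -0.1627  0.1552] ang 154.3 top 0.159
tip [355. 290.] 212 [ 0.5063 -0.2731  0.1547] ang -116.0 top 0.1593
tray 483 ((449.234130859375, -211.32650756835938), (41.57395935058594, 60.196170806884766), 7.33566427230835) ang -172.0 [ 0.4487 -0.221   0.0094]
heading 47.92 shift/row [0.031 0.068 0.675] turn total [-0.011  0.004  0.153] t 2.2333 pos [ 0.5322 -0.1949  0.3332] q [-0.39  0.04  1.8  -0.    1.3   0.34] F [-0.7  0.4 -0.1] w 1.003 g 0.0
```

View pics/w1.png

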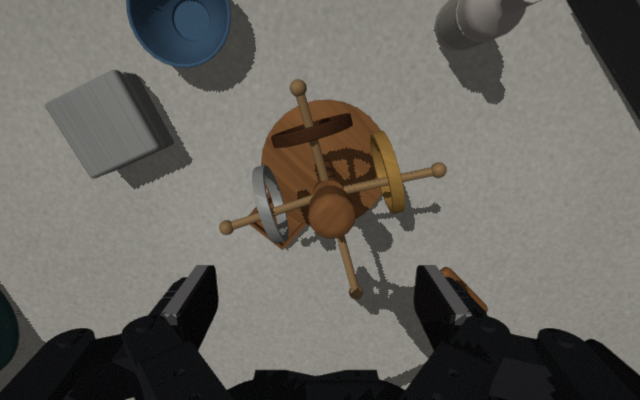

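The wrist view shows the finial at (332,213), the empty peg tip at (355,291) and the other tips at (298,89), (435,170) and (228,227), with the tray partly hidden around (280,235). All four tips stand at about 0.155–0.159 m, which fits. The axis is at (0.543,−0.199), the empty peg at −116.5° and the tray at −172.6°, so the carousel needs a −56° turn.

Emit:
jog_arm --increments '[[[0.03,0.07,0.67,0,0,0,1],[0.03,0.07,0.67,0,0,0,1],[0.03,0.07,0.67,0,0,0,1],[0.03,0.07,0.67,0,0,0,1],[0.03,0.07,0.67,0,0,0,1]]]'

```text
time: 2.65
tool_pos: [0.5429, -0.1988, 0.2321]
tcp_rot: [-2.878, -1.258, 0.001]
wrist_force: [-0.3, 0.2, 0.7]
width: 1.0
grip_force: 0.0
```

Emit:
jog_arm --increments '[[[0,0,0,0,0,0,-0.4],[0,0,0,0,0,0,-0.4],[0,0,0,0,0,0,-0.4],[0,0,0,0,0,0,-0.4],[0,0,0,0,0,0,-0.4]]]' --force 40

```text
time: 3.07
tool_pos: [0.5431, -0.1984, 0.2356]
tcp_rot: [-2.877, -1.26, -0.001]
wrist_force: [-3.4, 2.1, 2.3]
width: 0.358
grip_force: 40.4
```

```bash
python3 -c "
from h import *
plan(.543,-.1992,.232,47.9-56.1,5)"
```

```text
heading 47.31 shift/row [-0.004  0.003  0.024] turn total [-1.000e-02 -4.000e-03  9.252e+00] t 3.0667 pos [ 0.5431 -0.1984  0.2356] q [-0.39  0.14  1.89  0.    1.12  0.35] F [-3.4  2.1  2.3] w 0.358 g 40.36383477039635
```

Emit:
jog_arm --increments '[[[0,0,0,0,0,0.5,-0.4],[0,0,0,0,0,0.8,-0.4],[0,0,0,0,0,0.8,-0.4],[0,0,0,0,0,0.8,-0.4],[0,0,0,0,0,0.8,-0.4]]]'

```text
time: 3.48
tool_pos: [0.5435, -0.199, 0.2356]
tcp_rot: [3.067, 0.677, 0.002]
wrist_force: [-2.2, 0.8, 2.9]
width: 0.358
grip_force: 40.4
```

Emit:
jog_arm --increments '[[[0,0,0,0,0,0.8,-0.4],[0,0,0,0,0,0.8,-0.4],[0,0,0,0,0,0.8,-0.4],[0,0,0,0,0,0.8,-0.4],[0,0,0,0,0,0.8,-0.4]]]'

```text
time: 3.9
tool_pos: [0.5437, -0.1997, 0.2356]
tcp_rot: [3.139, 0.025, 0.004]
wrist_force: [-0.6, -3.4, 1.8]
width: 0.356
grip_force: 40.3
```

Emit:
jog_arm --increments '[[[0,0,0,0,0,0.8,-0.4],[0,0,0,0,0,0.5,-0.4],[0,0,0,0,0,0.35,-0.4],[0,0,0,0,0,0,-0.4],[0,0,0,0,0,0,-0.4]]]'

```text
time: 4.32
tool_pos: [0.5437, -0.2001, 0.2356]
tcp_rot: [3.13, -0.239, 0.004]
wrist_force: [-3.7, -3.6, 6.5]
width: 0.355
grip_force: 40.6
```

```bash
python3 look.py w2
python3 - <<'E'
from h import *
c=cam('top');P=cloud(c);X,Y,Z=P[...,0],P[...,1],P[...,2]; r=np.hypot(X-.543,Y+.199)
t=(Z>.14)&(Z<.165)&(r>.075)&(r<.1); n,l,st,ce=cv2.connectedComponentsWithStats(t.astype(np.uint8))
for i in range(1,n): q=P[l==i].mean(0); print(ce[i],st[i,4],q.round(4),np.degrees(np.arctan2(q[1]+.199,q[0]-.543)))
E
```

```text
finial 7170 [ 0.5478 -0.2006  0.1975] ((551.5764770507812, -199.52340698242188), 28.615882873535156)
tip [263.  95.] 784 [ 0.6254 -0.1904  0.1553] ang 5.4 top 0.1593
tip [479. 219.] 718 [ 0.5545 -0.2812  0.1545] ang -82.0 top 0.1592
tip [160. 303.] 455 [ 0.5339 -0.1183  0.1551] ang 96.4 top 0.1588
tray 17 ((461.1226806640625, -220.0775146484375), (7.863278388977051, 3.087212562561035), 6.808009624481201) ang -165.0 [ 0.4619 -0.22    0.0047]
heading -8.71 shift/row [-0.008 -0.011  0.024] turn total [ 0.03  -0.014 -9.285] t 4.3667 pos [ 0.5437 -0.2     0.2356] q [-0.39  0.14  1.89 -0.    1.12  1.33] F [-3.2 -4.2  6.3] w 0.357 g 40.63940965337679
[354.29411765 206.58823529] 17 [ 0.5323 -0.1145  0.1548] 97.2117960019802
[386.875 232.5  ] 16 [ 0.4595 -0.2086  0.1538] -173.41533875469725
```

Emit:
jog_arm --increments '[[[0,0,0,0,0,0,0.4],[0,0,0,0,0,0,1],[0,0,0,0,0,0,1],[0,0,0,0,0,0,1],[0,0,0,0,0,0,1]]]'

```text
time: 4.83
tool_pos: [0.5432, -0.1986, 0.2331]
tcp_rot: [-3.132, 0.239, 0.001]
wrist_force: [0.7, 0.3, 0.5]
width: 1.001
grip_force: 0.0
```

Emit:
jog_arm --increments '[[[0,0,-0.3,0,0,0,1],[0,0,-0.8,0,0,0,1],[0,0,-0.8,0,0,0,1],[0,0,-0.8,0,0,0,1],[0.8,0.0,-0.8,0,0,0,1]]]'

```text
time: 5.25
tool_pos: [0.5642, -0.2019, 0.3398]
tcp_rot: [-3.132, 0.24, 0.005]
wrist_force: [-0.3, -0.1, 0.1]
width: 1.0
grip_force: 0.0
```

Emit:
jog_arm --increments '[[[0,0,0,0,0,-1,1],[0,0,0,0,0,-1,1],[0,0,0,0,0,-1,1],[0,0,0,0,0,-1,1],[0,0,0,0,0,-1,1]]]'

```text
time: 5.67
tool_pos: [0.567, -0.2025, 0.3391]
tcp_rot: [3.086, 0.588, 0.001]
wrist_force: [0.2, 0.9, -0.1]
width: 0.998
grip_force: 0.0
```

```bash
python3 look.py w3; python3 -c "
from h import *
plan(.495,.168,.22,88.5,15)"
```

```text
finial 1492 [ 0.5447 -0.1998  0.1959] ((542.8256225585938, -200.50355529785156), 15.815085411071777)
tip [327. 125.] 255 [ 0.6254 -0.1896  0.1553] ang 5.9 top 0.1587
tip [198. 203.] 207 [ 0.5331 -0.1176  0.1554] ang 96.9 top 0.1592
tip [398. 250.] 227 [ 0.554  -0.2811  0.1546] ang -82.3 top 0.1586
tip [279. 313.] 181 [ 0.4615 -0.2107  0.155 ] ang -171.2 top 0.1583
tray 491 ((447.9178771972656, -211.80252075195312), (38.92853927612305, 59.345584869384766), 6.411178112030029) ang -171.8 [ 0.4392 -0.1996  0.0091]
heading 21.82 shift/row [-0.139 -0.087  0.714] turn total [ 3.000e-03 -3.000e-03 -4.197e+00] t 5.7167 pos [ 0.567  -0.2025  0.3391] q [-0.38  0.11  1.72  0.    1.31  0.81] F [-0.2 -0.  -0.1] w 1.003 g 0.0
heading 21.82 shift/row [ 0.157 -0.824  0.264] turn total [ 4.0000e-03 -2.0000e-03 -1.1114e+01] t 5.7167 pos [ 0.567  -0.2025  0.3391] q [-0.38  0.11  1.72  0.    1.31  0.81] F [-0.2 -0.  -0.1] w 1.003 g 0.0
```

View pics/w3.png

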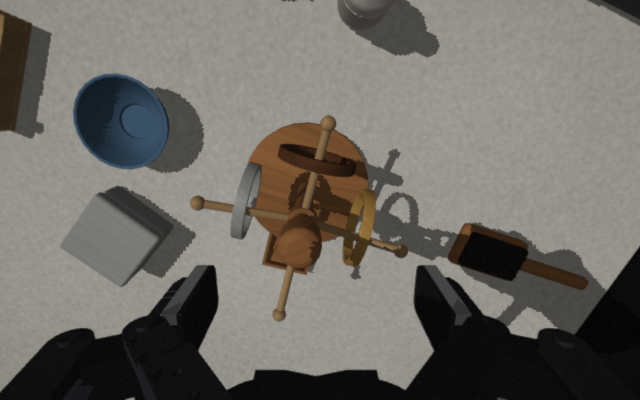

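The picture confirms the empty peg (tip at (279,313)) now stands over the tray at (285,250): both read −172.7°. Next is the rack.

Emit:
jog_arm --increments '[[[0.21,-0.86,0.13,0,0,0,-0.3],[0.21,-0.86,0.13,0,0,0,-0.3],[0.21,-0.86,0.13,0,0,0,-0.3],[0.21,-0.86,0.13,0,0,0,-0.3],[0.21,-0.86,0.13,0,0,0,-0.3]]]'

```text
time: 6.13
tool_pos: [0.5493, -0.0698, 0.3193]
tcp_rot: [3.089, 0.575, 0.001]
wrist_force: [0.3, 0.4, 0.4]
width: 0.35
grip_force: 0.0
```

Emit:
jog_arm --increments '[[[0.21,-0.86,0.13,0,0,0,-0.3],[0.21,-0.86,0.13,0,0,0,-0.3],[0.21,-0.86,0.13,0,0,0,-0.3],[0.21,-0.86,0.13,0,0,0,-0.3],[0.21,-0.86,0.13,0,0,0,-0.3]]]'

```text
time: 6.55
tool_pos: [0.5319, 0.0621, 0.2999]
tcp_rot: [-3.088, -0.576, -0.001]
wrist_force: [0.9, 0.3, 0.3]
width: 0.356
grip_force: 0.0
```

Emit:
jog_arm --increments '[[[0.21,-0.86,0.13,0,0,0,-0.3],[0.21,-0.86,0.13,0,0,0,-0.3],[0.21,-0.86,0.13,0,0,0,-0.3],[0.21,-0.86,0.13,0,0,0,-0.3],[0.21,-0.86,0.13,0,0,0,-0.3]]]'

```text
time: 6.97
tool_pos: [0.5145, 0.1937, 0.2804]
tcp_rot: [-3.088, -0.576, -0.001]
wrist_force: [0.2, 0.0, -0.4]
width: 0.35
grip_force: 0.0
```

Emit:
jog_arm --increments '[[[0,0,0,0,0,-1,-0.3],[0,0,0,0,0,-1,-0.3],[0,0,0,0,0,-1,-0.3],[0,0,0,0,0,-1,-0.3],[0,0,0,0,0,-1,-0.3]]]'

```text
time: 7.38
tool_pos: [0.5147, 0.1927, 0.2804]
tcp_rot: [-2.83, -1.363, -0.0]
wrist_force: [0.4, -0.2, -0.3]
width: 0.352
grip_force: 0.0
```

Emit:
jog_arm --increments '[[[0,0,0,0,0,-1,-0.3],[0,0,0,0,0,-1,-0.3],[0,0,0,0,0,-1,-0.3],[0,0,0,0,0,-1,-0.3],[0,0,0,0,0,-1,-0.3]]]'

```text
time: 7.8
tool_pos: [0.5148, 0.1925, 0.2805]
tcp_rot: [2.381, 2.049, 0.001]
wrist_force: [0.3, -0.2, 0.2]
width: 0.351
grip_force: 0.0
```

Emit:
jog_arm --increments '[[[0,0,0,0,0,-1,-0.3],[0,0,0,0,0,0,-0.3],[0,0,0,0,0,0,-0.3],[0,0,0,0,0,0,-0.3],[0,0,0,0,0,0,-0.3]]]'

```text
time: 8.22
tool_pos: [0.5147, 0.1924, 0.28]
tcp_rot: [2.277, 2.165, 0.0]
wrist_force: [0.4, -0.5, 0.8]
width: 0.354
grip_force: 0.0
```

Run:
```python
from h import *
c=cam('wrist');cv2.imwrite('pics/w4.png',c['im']);P=cloud(c);X,Y,Z=P[...,0],P[...,1],P[...,2]
np.savez('w4.npz',P=P,im=c['im'])
b=(c['d']>.05)&(abs(X-.54)<.075)&(abs(Y-.194)<.065)
t=(b&(Z>.045)&(Z<.11)).astype(np.uint8); n,l,st,ce=cv2.connectedComponentsWithStats(t)
for i in range(1,n):
    if st[i,4]>100:
        q=P[l==i]; tp=q[q[:,2]>q[:,2].max()-.012]; vx,vy,x0,y0=cv2.fitLine((q[:,:2]).astype(np.float32),cv2.DIST_HUBER,0,1e-4,1e-4)[:,0]
        print(st[i],q.min(0).round(4),q.max(0).round(4),'top part',tp.mean(0).round(4),'dir',np.degrees(np.arctan2(vy,vx)).round(2),'at',x0,y0)
r=b&(Z>.03)&(Z<.037); print('rack',cv2.minAreaRect((P[r][:,:2]*1000).astype(np.float32)),P[r].mean(0))
plan(.4955,.219,.138,88.5,5)
```

```text
[ 283  139   19   94 1430] [0.4889 0.1552 0.0453] [0.5028 0.2366 0.0933] top part [0.496  0.1964 0.0882] dir 88.68 at 0.4963116 0.20207839
[ 335  145   17   78 1139] [0.5325 0.158  0.0451] [0.5464 0.229  0.081 ] top part [0.5395 0.195  0.0762] dir 88.08 at 0.53944343 0.19934931
[ 381  148   21   69 1022] [0.5765 0.1589 0.045 ] [0.5901 0.2235 0.0725] top part [0.5828 0.1934 0.0677] dir 87.77 at 0.5826918 0.19608183
rack ((539.5731811523438, 192.2168731689453), (100.80219268798828, 124.39005279541016), 88.2425537109375) [0.53950362 0.19674991 0.03423538]
heading 87.15 shift/row [ 0.171 -0.137  0.947] turn total [ 0.001 -0.    -0.225] t 8.2667 pos [0.5147 0.1924 0.28  ] q [0.31 0.04 1.9  0.   1.2  0.36] F [-0.5  0.7 -0.2] w 0.353 g 0.0
```

View pics/w4.png

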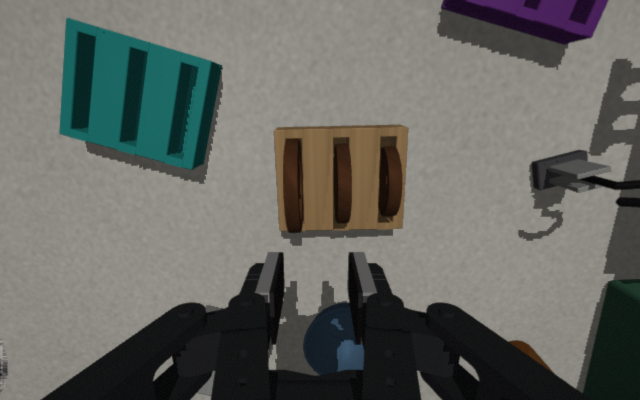

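The wrist view shows the wooden rack with its rings at about (292,185), (343,183) and (390,182). The leftmost one, at x=0.496 m and 92.5 mm high, is the largest. I will grip it 25 mm to the left of its top so that the fingers clear the peg later.

Emit:
jog_arm --increments '[[[0.3,-0.22,0.3,0,0,-0.2,-0.3],[0.3,-0.22,0.4,0,0,0,-0.3],[0.3,-0.21,0.4,0,0,0,-0.3],[0,0,0.4,0,0,0,-0.3],[0,0,0.4,0,0,0,-0.3]]]'

```text
time: 8.68
tool_pos: [0.4948, 0.2207, 0.2207]
tcp_rot: [-2.249, -2.193, 0.003]
wrist_force: [0.6, 0.6, 0.1]
width: 0.346
grip_force: 0.0
```

```bash
python3 -c "
from h import *
plan(.4967,.2205,.138,88.3,5)"
```

```text
heading 88.56 shift/row [-0.001  0.014  0.551] turn total [-0.016  0.008  0.043] t 8.6833 pos [0.4948 0.2207 0.2207] q [ 0.37  0.08  1.98 -0.    1.09  0.4 ] F [0.6 0.6 0.1] w 0.346 g 0.0
```

Emit:
jog_arm --increments '[[[0,0.06,0.65,0,0,0,-0.3],[0,0,0.65,0,0,0,-0.3],[0,0,0.65,0,0,0,-0.3],[0,0,0.5,0,0,0,-0.3],[0,0,0.3,0,0,0,-0.3]]]'

```text
time: 9.1
tool_pos: [0.4962, 0.2192, 0.1369]
tcp_rot: [-2.25, -2.19, 0.007]
wrist_force: [-0.7, 0.6, -0.6]
width: 0.348
grip_force: 0.0
```

Emit:
jog_arm --increments '[[[0,0,0,0,0,0,-0.6],[0,0,0,0,0,0,-0.8],[0,0,0,0,0,0,-0.9],[0,0,0,0,0,0,-0.9],[0,0,0,0,0,0,-0.9]]]' --force 35

```text
time: 9.52
tool_pos: [0.4975, 0.2199, 0.1407]
tcp_rot: [-2.251, -2.191, 0.001]
wrist_force: [-2.3, -0.9, -1.6]
width: 0.132
grip_force: 38.3
```

Emit:
jog_arm --increments '[[[0,0,-0.2,0,0,0,-0.9],[0,0,-0.4,0,0,0,-0.9],[0,0,-0.5,0,0,0,-0.9],[0,0,-0.6,0,0,0,-0.9],[0,0,-0.6,0,0,0,-0.9]]]'

```text
time: 9.93
tool_pos: [0.499, 0.2203, 0.2122]
tcp_rot: [2.25, 2.19, 0.005]
wrist_force: [-0.7, 0.0, -0.5]
width: 0.134
grip_force: 38.4
```

Emit:
jog_arm --increments '[[[0,0,-0.6,0,0,-0.5,-0.9],[0,0,-0.6,0,0,-0.5,-0.9],[0,0,-0.6,0,0,-0.5,-0.9],[0,0,-0.5,0,0,0,-0.9],[0,0,-0.3,0,0,0,-0.9]]]'

```text
time: 10.35
tool_pos: [0.4997, 0.2205, 0.2922]
tcp_rot: [2.07, 2.358, 0.01]
wrist_force: [-0.1, 0.3, 0.4]
width: 0.128
grip_force: 38.4
```

Run:
```python
from h import *
plan(.4231,-.1903,.28,97.3,15)
s=read_state();c=cam('wrist');cv2.imwrite('pics/w5.png',c['im']);P=cloud(c);Z=P[...,2]
R=Ro.from_rotvec(s['tcp_rot']).as_matrix(); L=(P-s['tool_pos'])@R
hs=cv2.cvtColor(c['im'],cv2.COLOR_BGR2HSV)
m=(c['d']>.05)&(abs(L[...,1])<.02)&(L[...,2]<.15)&(L[...,2]>.03)&(hs[...,1]>80); q=L[m]
print(len(q),q.min(0).round(4),q.max(0).round(4),np.percentile(q,[5,50,95],axis=0).round(4))
```

```text
heading 97.45 shift/row [-0.883 -0.287  0.024] turn total [ 0.071 -0.015  0.024] t 10.35 pos [0.4997 0.2205 0.2922] q [ 0.37  0.02  1.9  -0.    1.21  0.24] F [-0.1  0.3  0.4] w 0.128 g 38.394461274147034
4203 [-0.0411 -0.0128  0.0303] [0.0176 0.0085 0.1027] [[-0.0342 -0.0043  0.047 ]
 [-0.0035  0.0008  0.0531]
 [ 0.0165  0.0062  0.0844]]
```

View pics/w5.png

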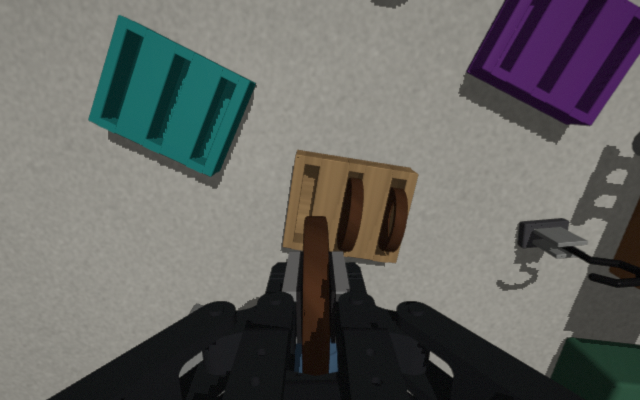

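The ring is held at (316,290), its pocket is empty, and the other two rings are still in theirs at (350,215) and (398,218). The ring's centre in tool coordinates is about (−25, 0, +91) mm.

Emit:
jog_arm --increments '[[[-0.7,-0.23,0.02,0,0,0,-0.9],[-0.9,-0.29,0.02,0,0,0,-0.9],[-0.9,-0.29,0.02,0,0,0,-0.9],[-0.9,-0.29,0.02,0,0,0,-0.9],[-0.9,-0.29,0.02,0,0,0,-0.9]]]'

```text
time: 10.82
tool_pos: [0.473, 0.0856, 0.2845]
tcp_rot: [2.071, 2.361, 0.001]
wrist_force: [0.7, -0.3, -0.6]
width: 0.128
grip_force: 38.4
```

Emit:
jog_arm --increments '[[[-0.9,-0.29,0.02,0,0,0,-0.9],[-0.9,-0.29,0.02,0,0,0,-0.9],[-0.9,-0.29,0.02,0,0,0,-0.9],[-0.9,-0.29,0.02,0,0,0,-0.9],[-0.9,-0.29,0.02,0,0,0,-0.9]]]'

```text
time: 11.23
tool_pos: [0.4473, -0.0542, 0.2816]
tcp_rot: [2.072, 2.36, 0.001]
wrist_force: [1.2, -0.3, -0.7]
width: 0.127
grip_force: 38.4
```

Emit:
jog_arm --increments '[[[-0.9,-0.29,0.02,0,0,0,-0.9],[-0.9,-0.29,0.02,0,0,0,-0.9],[-0.9,-0.29,0.02,0,0,0,-0.9],[-0.9,-0.29,0.02,0,0,0,-0.9],[-0.6,-0.2,0.02,0,0,0,-0.9]]]'

```text
time: 11.65
tool_pos: [0.4231, -0.1853, 0.2787]
tcp_rot: [2.073, 2.358, -0.001]
wrist_force: [1.4, 0.9, -0.7]
width: 0.129
grip_force: 38.4
```

```bash
python3 -c "
from h import *
plan(.4231,-.1903,.23,97.3,5)"
```

```text
heading 97.37 shift/row [-0.032 -0.004  0.325] turn total [0.007 0.015 0.012] t 11.65 pos [ 0.4231 -0.1853  0.2787] q [-0.47 -0.13  2.07 -0.    1.2  -0.59] F [ 1.4  0.9 -0.7] w 0.129 g 38.38873699307442
```

Emit:
jog_arm --increments '[[[-0.08,0,0.3,0,0,0,-0.9],[-0.08,-0.02,0.4,0,0,0,-0.9],[0,0,0.4,0,0,0,-0.9],[0,0,0.3,0,0,0,-0.9],[0,0,0.22,0,0,0,-0.9]]]'

```text
time: 12.07
tool_pos: [0.4228, -0.1865, 0.2273]
tcp_rot: [-2.069, -2.36, 0.001]
wrist_force: [0.2, 0.5, -0.1]
width: 0.124
grip_force: 38.4
```

Run:
```python
from h import *
plan(.4827,-.1827,.23,97.3,10)
o=[]
for n in ('wrist','scene','top'):
    c=cam(n);P=cloud(c);X,Y,Z=P[...,0],P[...,1],P[...,2]
    m=(c['d']>.05)&(np.hypot(X-.4587,Y+.2104)<.016)&(Z>.14)&(Z<.17); print(n,m.sum(),P[m].mean(0).round(4) if m.any() else '')
    s=read_state();R=Ro.from_rotvec(s['tcp_rot']).as_matrix(); ctr=s['tool_pos']+R@[-.025,0,.091]
    for p,col in ((ctr,(0,0,255)),([.4590,-.2104,.151],(255,0,0))):
        u=proj(c,p)[0]; cv2.circle(c['im'],tuple(int(v) for v in u),1,col,-1)
    a=proj(c,[.47,-.2,.13])[0].astype(int) if n!='wrist' else np.array([320,260]); k=60 if n!='wrist' else 140
    a=np.clip(a,k,[639-k,399-k]); o.append(cv2.resize(c['im'][a[1]-k:a[1]+k,a[0]-k:a[0]+k],(266,266) if n=='x' else (400,400),interpolation=cv2.INTER_CUBIC))
cv2.imwrite('pics/pre.png',np.hstack([o[0],o[1]]))
```

```text
heading 97.52 shift/row [-0.014  0.2   -0.009] turn total [-0.025 -0.02   0.037] t 12.0667 pos [ 0.4228 -0.1865  0.2273] q [-0.47 -0.08  2.12  0.    1.1  -0.6 ] F [ 0.2  0.5 -0.1] w 0.124 g 38.411040902137756
wrist 20 [ 0.4631 -0.2066  0.1497]
scene 18 [ 0.4634 -0.2099  0.1534]
top 0
```

View pics/pre.png

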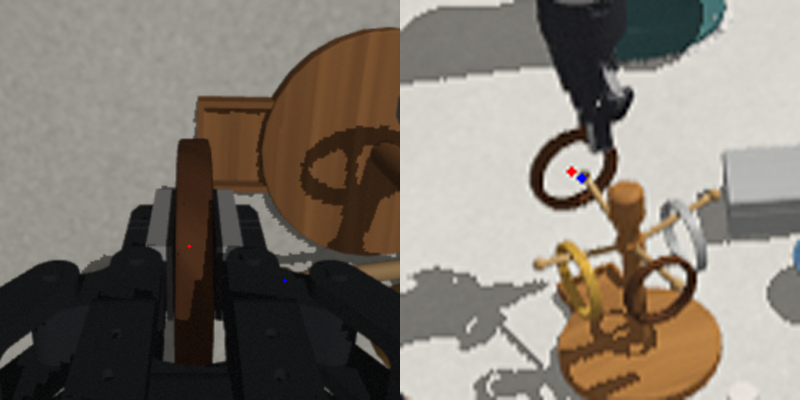

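The composite shows the ring standing ahead of the empty peg, with the predicted ball tip (blue) well inside the ring opening. Insert along the peg now.

Emit:
jog_arm --increments '[[[-0.02,0.2,0,0,0,0,-0.9],[-0.02,0.2,0,0,0,0,-0.9],[-0.02,0.2,0,0,0,0,-0.9],[-0.02,0.2,0,0,0,0,-0.9],[-0.02,0.2,0,0,0,0,-0.9]]]'

```text
time: 12.63
tool_pos: [0.4549, -0.1871, 0.2303]
tcp_rot: [2.072, 2.36, 0.001]
wrist_force: [0.1, -0.8, -1.4]
width: 0.128
grip_force: 38.4
```

Emit:
jog_arm --increments '[[[0,0.2,0,0,0,0,-0.9],[0,0.2,0,0,0,0,-0.9],[0,0.2,0,0,0,0,-0.9],[0,0.2,0,0,0,0,-0.9],[0,0.2,0,0,0,0,-0.9]]]'

```text
time: 13.05
tool_pos: [0.4841, -0.183, 0.2297]
tcp_rot: [-2.072, -2.361, 0.0]
wrist_force: [0.3, 0.4, -0.7]
width: 0.13
grip_force: 38.4
```

```bash
python3 -c "
from h import *
plan(.4827,-.1827,.209,97.3,5)"
```

```text
heading 97.45 shift/row [ 0.003 -0.009  0.138] turn total [-0.001 -0.     0.025] t 13.05 pos [ 0.4841 -0.183   0.2297] q [-0.41  0.03  2.02 -0.    1.1  -0.54] F [ 0.3  0.4 -0.7] w 0.13 g 38.38738024234772
```

Lower in fine steps, watching the force.

Emit:
jog_arm --increments '[[[0,0,0.12,0,0,0,-0.9],[0,0,0.12,0,0,0,-0.9],[0,0,0.12,0,0,0,-0.9],[0,0,0.1,0,0,0,-0.9],[0,0,0.1,0,0,0,-0.9]]]'

```text
time: 13.47
tool_pos: [0.483, -0.1831, 0.2123]
tcp_rot: [-2.072, -2.36, 0.0]
wrist_force: [0.3, -0.2, -0.3]
width: 0.128
grip_force: 38.4
```

Emit:
jog_arm --increments '[[[0,0,0.03,0,0,0,-0.9],[0,0,0.03,0,0,0,-0.9],[0,0,0,0,0,0,-0.9],[0,0,0,0,0,0,-0.9],[0,0,0,0,0,0,-0.9]]]'

```text
time: 13.88
tool_pos: [0.4836, -0.1832, 0.2114]
tcp_rot: [2.072, 2.361, 0.0]
wrist_force: [0.5, -0.2, -0.4]
width: 0.126
grip_force: 38.4
```

Emit:
jog_arm --increments '[[[0,0,0.03,0,0,0,-0.9],[0,0,0.03,0,0,0,-0.9],[0,0,0,0,0,0,-0.9],[0,0,0,0,0,0,-0.9],[0,0,0,0,0,0,-0.9]]]'

```text
time: 14.3
tool_pos: [0.4835, -0.1831, 0.2094]
tcp_rot: [-2.072, -2.361, 0.0]
wrist_force: [-0.2, -0.5, -0.5]
width: 0.129
grip_force: 38.4
```

Emit:
jog_arm --increments '[[[0,0,0.03,0,0,0,-0.9],[0,0,0,0,0,0,-0.9],[0,0,0,0,0,0,-0.9],[0,0,0,0,0,0,-0.9],[0,0,0,0,0,0,-0.9]]]'

```text
time: 14.72
tool_pos: [0.4835, -0.1831, 0.2085]
tcp_rot: [-2.072, -2.361, 0.0]
wrist_force: [-0.9, -0.7, -1.0]
width: 0.129
grip_force: 38.4
```

```bash
python3 -c "
from h import *
plan(.4827,-.1827,.209,97.3,5)
c=cam('scene'); a=proj(c,[.5,-.2,.12])[0].astype(int);k=40
cv2.imwrite('pics/low.png',cv2.resize(c['im'][a[1]-k:a[1]+k,a[0]-k:a[0]+k],(500,500),interpolation=cv2.INTER_CUBIC))"
```

```text
heading 97.45 shift/row [ 0.003 -0.005 -0.003] turn total [-0.    -0.     0.025] t 14.7167 pos [ 0.4835 -0.1831  0.2085] q [-0.41  0.05  2.04  0.    1.06 -0.54] F [-0.9 -0.7 -1. ] w 0.129 g 38.40450659394264
```

View pics/low.png

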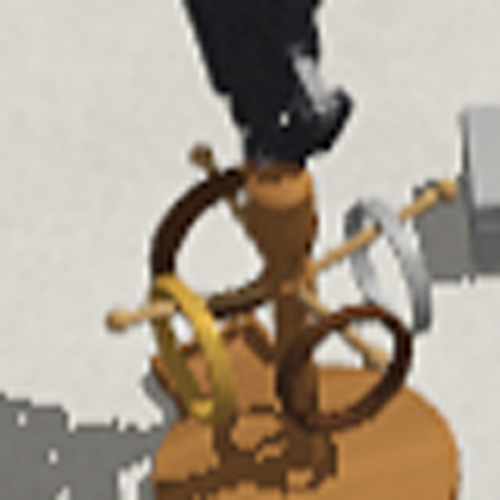

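The ring is on the peg: the peg passes through just under its top at (225,190), and the ball sticks out at (202,155). I continue until there is contact.

Emit:
jog_arm --increments '[[[0,0,0.04,0,0,0,-0.9],[0,0,0,0,0,0,-0.9],[0,0,0,0,0,0,-0.9],[0,0,0,0,0,0,-0.9],[0,0,0,0,0,0,-0.9]]]'

```text
time: 15.18
tool_pos: [0.4835, -0.1831, 0.2073]
tcp_rot: [2.072, 2.361, 0.0]
wrist_force: [-0.2, 0.1, -0.3]
width: 0.13
grip_force: 38.4
```

Emit:
jog_arm --increments '[[[0,0,0.04,0,0,0,-0.9],[0,0,0,0,0,0,-0.9],[0,0,0,0,0,0,-0.9],[0,0,0,0,0,0,-0.9],[0,0,0,0,0,0,-0.9]]]'

```text
time: 15.6
tool_pos: [0.4836, -0.1832, 0.2064]
tcp_rot: [2.072, 2.361, 0.0]
wrist_force: [-0.5, -0.3, 2.7]
width: 0.129
grip_force: 38.8
```

Contact. Open gently, let it settle, then lift away.

Emit:
jog_arm --increments '[[[0,0,0,0,0,0,-0.72],[0,0,0,0,0,0,-0.68],[0,0,0,0,0,0,-0.64],[0,0,0,0,0,0,-0.6],[0,0,0,0,0,0,-0.55]]]' --force 20

```text
time: 16.02
tool_pos: [0.4831, -0.1828, 0.2057]
tcp_rot: [-2.072, -2.36, 0.0]
wrist_force: [-0.4, 1.5, 0.4]
width: 0.225
grip_force: 0.0
```

Emit:
jog_arm --increments '[[[0,0,0,0,0,0,-0.5],[0,0,0,0,0,0,-0.4],[0,0,0,0,0,0,-0.35],[0,0,0,0,0,0,-0.35],[0,0,0,0,0,0,-0.35]]]'

```text
time: 16.43
tool_pos: [0.4826, -0.1817, 0.2055]
tcp_rot: [-2.069, -2.359, -0.001]
wrist_force: [-2.4, 6.4, 1.7]
width: 0.325
grip_force: 0.0
```

```bash
python3 -c "
from h import *
plan(.4827,-.1827,.209,97.3,5)
c=cam('scene'); w=cam('wrist'); a=proj(c,[.5,-.2,.12])[0].astype(int);k=40
cv2.imwrite('pics/rel.png',np.hstack([cv2.resize(c['im'][a[1]-k:a[1]+k,a[0]-k:a[0]+k],(400,400),interpolation=cv2.INTER_CUBIC),w['im'][:,120:520]]))"
```

```text
heading 97.48 shift/row [-0.007 -0.    -0.023] turn total [-0.02  -0.031  0.03 ] t 16.4333 pos [ 0.4826 -0.1817  0.2055] q [-0.41  0.05  2.04  0.    1.05 -0.54] F [-2.4  6.4  1.7] w 0.325 g 0.0
```

View pics/rel.png

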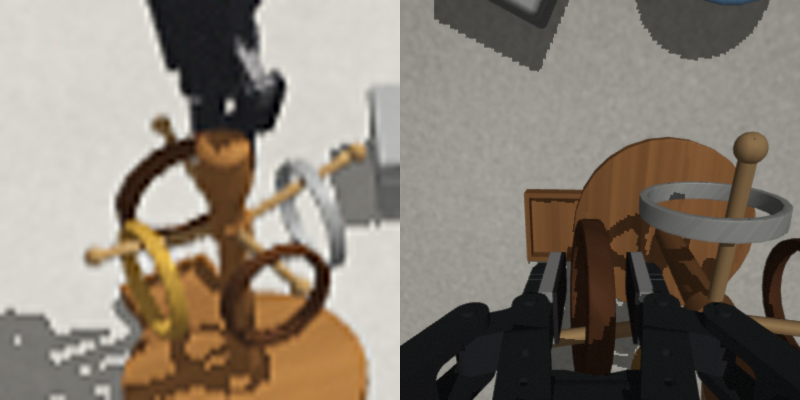

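The ring hangs on the peg with the fingers clear on both faces. The sideways force of 6 N comes from the inner knuckle touching the finial. I close slightly to relieve it, then rise straight up.

Emit:
jog_arm --increments '[[[0,0,0,0,0,0,-0.45],[0,0,0,0,0,0,-0.52],[0,0,0,0,0,0,-0.52],[0,0,0,0,0,0,-0.52],[0,0,-0.05,0,0,0,-0.52]]]'

```text
time: 16.95
tool_pos: [0.4832, -0.1831, 0.2071]
tcp_rot: [-2.072, -2.36, 0.0]
wrist_force: [-2.2, 0.6, 0.1]
width: 0.238
grip_force: 0.0
```

```bash
python3 -c "
from h import *
plan(.4827,-.1827,.209,97.3,5)
c=cam('wrist');P=cloud(c);s=read_state();R=Ro.from_rotvec(s['tcp_rot']).as_matrix();L=(P-s['tool_pos'])@R
hs=cv2.cvtColor(c['im'],cv2.COLOR_BGR2HSV)
for z in (.055,.065,.075,.09):
    m=(c['d']>.05)&(hs[...,1]>80)&(abs(L[...,1])<.02)&(abs(L[...,2]-z)<.005)&(abs(L[...,0]+.02)<.05); q=L[m]; print(z,len(q), q.min(0).round(4) if len(q) else '',q.max(0).round(4) if len(q) else '')
print(s['torque'])"
```

```text
heading 97.44 shift/row [ 0.003 -0.003 -0.012] turn total [-0.005 -0.004  0.023] t 16.95 pos [ 0.4832 -0.1831  0.2071] q [-0.41  0.05  2.04  0.    1.05 -0.54] F [-2.2  0.6  0.1] w 0.238 g 0.0
0.055 2165 [-0.0462 -0.0111  0.05  ] [0.0081 0.0121 0.06  ]
0.065 1044 [-0.0551 -0.0105  0.06  ] [0.0131 0.0123 0.07  ]
0.075 535 [-0.0606 -0.0104  0.07  ] [0.0169 0.0109 0.08  ]
0.09 324 [-0.0615 -0.0132  0.0851] [0.0185 0.0048 0.095 ]
[0.21236178 0.28003763 0.08443723]
```

Emit:
jog_arm --increments '[[[0,0,-0.1,0,0,0,-0.52],[0,0,-0.15,0,0,0,-0.52],[0,0,-0.15,0,0,0,-0.52],[0,0,-0.2,0,0,0,-0.52],[0,0,-0.2,0,0,0,-0.52]]]'

```text
time: 17.42
tool_pos: [0.4839, -0.1833, 0.2326]
tcp_rot: [2.072, 2.36, 0.001]
wrist_force: [-0.1, 0.5, 0.0]
width: 0.243
grip_force: 0.0
```

Emit:
jog_arm --increments '[[[0,0,-0.3,0,0,0,-0.52],[0,0,-0.4,0,0,0,-0.52],[0,0,-0.6,0,0,0,-0.52],[0,0,-0.8,0,0,0,-0.52],[0,0,-0.8,0,0,0,-0.52]]]'

```text
time: 17.83
tool_pos: [0.4832, -0.183, 0.3201]
tcp_rot: [-2.072, -2.361, 0.0]
wrist_force: [-0.2, -0.2, 0.8]
width: 0.237
grip_force: 0.0
```

Emit:
jog_arm --increments '[[[0.6,0,-0.4,0,0,0,-0.52],[0.9,0,0,0,0,0,-0.52],[0.9,0,0,0,0,0,-0.52],[0.9,0,0,0,0,0,-0.52],[0.6,0,0,0,0,0,-0.52]]]'

```text
time: 18.25
tool_pos: [0.468, -0.0654, 0.3321]
tcp_rot: [2.071, 2.361, 0.002]
wrist_force: [0.1, -0.4, -0.1]
width: 0.24
grip_force: 0.0
```

```bash
sed -i 's/^plan.*//' look.py; python3 look.py w9
python3 - <<'E'
from h import *
c=cam('scene'); w=cam('wrist');t=cam('top'); a=proj(c,[.5,-.2,.12])[0].astype(int);k=40
P=cloud(t)
for nm,X in (('case',[.403,-.006]),('bowl',[.545,.012])):
    m=(np.hypot(P[...,0]-X[0],P[...,1]-X[1])<.08)&(P[...,2]>.015)&(P[...,2]<.06);print(nm,P[m].min(0).round(3),P[m].max(0).round(3))
cv2.imwrite('pics/fin.png',np.hstack([cv2.resize(c['im'][a[1]-k:a[1]+k,a[0]-k:a[0]+k],(400,400),interpolation=cv2.INTER_CUBIC),w['im'][:,120:520]]))
E
```

```text
finial 0  
tip [382. 271.] 185 [ 0.5307 -0.1153  0.155 ] ang 98.3 top 0.1588
tip [287. 354.] 144 [ 0.4621 -0.2084  0.1537] ang -172.8 top 0.1584
tray 299 ((448.32373046875, -211.27943420410156), (39.278648376464844, 60.9127197265625), 6.6910858154296875) ang -172.1 [ 0.4558 -0.2062  0.0077]
case [ 0.351 -0.058  0.037] [0.445 0.046 0.056]
bowl [ 0.494 -0.03   0.015] [0.591 0.061 0.049]
```

View pics/fin.png

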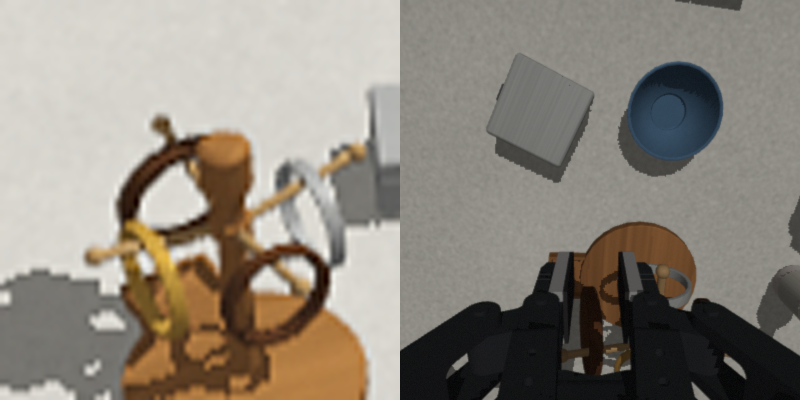

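The big ring hangs free on the empty peg over the tray, and the other objects are unmoved. Let it settle, check that it is still, and hand in.

Emit:
jog_arm --increments '[[[0.6,0,0,0,0,0,-0.5],[0.8,0,0,0,0,0,-0.5],[0.8,0,0,0,0,0,-0.5],[0.6,0,0,0,0,0,-0.5],[0,0,0,0,0,0,-0.5]]]'

```text
time: 18.87
tool_pos: [0.4574, 0.0174, 0.331]
tcp_rot: [-2.071, -2.362, -0.001]
wrist_force: [0.4, -0.0, -0.4]
width: 0.25
grip_force: 0.0
```

Emit:
jog_arm --increments '[[[0,0,0,0,0,0,-0.5],[0,0,0,0,0,0,-0.5],[0,0,0,0,0,0,-0.5],[0,0,0,0,0,0,-0.5],[0,0,0,0,0,0,-0.5]]]'

```text
time: 19.28
tool_pos: [0.4575, 0.0154, 0.3305]
tcp_rot: [2.074, 2.36, -0.0]
wrist_force: [0.2, 0.3, 0.1]
width: 0.249
grip_force: 0.0
```

Emit:
jog_arm --increments '[[[0,0,0,0,0,0,-0.5],[0,0,0,0,0,0,-0.5],[0,0,0,0,0,0,-0.5],[0,0,0,0,0,0,-0.5],[0,0,0,0,0,0,-0.5]]]'

```text
time: 19.7
tool_pos: [0.4574, 0.0162, 0.3306]
tcp_rot: [-2.072, -2.361, -0.0]
wrist_force: [0.4, -0.3, 0.2]
width: 0.25
grip_force: 0.0
```

Run:
```python
from h import *
im=[]
for i in range(8):
    c=cam('scene'); a=proj(c,[.5,-.2,.12])[0].astype(int);k=40; im.append(c['im'][a[1]-k:a[1]+k,a[0]-k:a[0]+k].astype(int))
print([int((abs(im[i]-im[0]).max(2)>60).sum()) for i in range(8)])
P=cloud(c);X,Y,Z=P[...,0],P[...,1],P[...,2]; r=np.hypot(X-.5433,Y+.1996)
t=(Z>.14)&(Z<.165)&(r>.075)&(r<.1); n,l,st,ce=cv2.connectedComponentsWithStats(t.astype(np.uint8))
for i in range(1,n):
    q=P[l==i].mean(0); print(st[i,4],q.round(4),np.degrees(np.arctan2(q[1]+.1996,q[0]-.5433)).round(1))
t=(abs(X-.54)<.075)&(abs(Y-.194)<.065)&(Z>.05); n,l,st,ce=cv2.connectedComponentsWithStats(t.astype(np.uint8))
for i in range(1,n): print('ring',st[i,4],P[l==i].mean(0).round(3),P[l==i][:,2].max().round(3))
```

```text
[0, 0, 0, 0, 0, 0, 0, 0]
15 [ 0.4618 -0.2104  0.1542] -172.4
16 [ 0.532  -0.1172  0.1532] 97.8
15 [ 0.554  -0.2829  0.1542] -82.7
15 [ 0.6276 -0.1892  0.1545] 7.1
ring 96 [0.54  0.188 0.068] 0.082
ring 73 [0.584 0.187 0.063] 0.073
```

```bash
python3 -c "
from workcell import bot
print(bot.finish_job())"
```

```text
the job is handed in; nothing more can be done
None
```

The job is handed in, though no verdict was returned: the largest bangle hangs still on the formerly empty peg, which stands over the tray to within about 1°, and the other two bangles are still in their pockets. While the gripper was opening, it leaned on the carousel's finial with about 6 N, but the peg did not turn, and I saw nothing else moved.

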